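# Find the middle weight and put it on the balance

## Task

Three identical lidded tubs on the lab bench each hold one brass weight: find the middle-sized one (32 mm across; the others are 24 and 42 mm) by lifting the lids one at a time, shutting each tub before you open another, and set it gently down, upright, in the middle of the balance pan. Finish with all three lids shut, the other two weights still in their tubs, and everything else on the bench left where it is.

Things in the scene. Friction and masses are not known exactly. Their poses are not given: they have to be found in the camera images.
- tub_a: One of three identical fixed white plastic tubs, 104 x 104 mm, walls 4 mm, rim 68 mm above the bench, inner floor 4 mm above the bench, so 96 x 96 mm and 64 mm deep inside. Each holds one brass weight standing near its middle. Origin: centre of the underside, on the bench; z up; its +x side is the hinge side (away from the robot), its -x side the front where the lid's tab sticks out.
- lid_a (a joint): Hinge of the blue lid of tub_a, rad: 0 shut, grows as the front edge rises, stop at 2.0. Hinge line along the tub's y axis at 54 mm on the tub's +x side, 68 mm above the bench. The lid is a 6 mm plate lying on the rim, of about 70 g, with a light damped hinge: let go below upright (1.57) it falls shut by itself in about a second; past upright it leans back against its stop at 2.0 and stays open.
- tab_a (a point): Front lower edge, middle, of the yellow tab on the lid of tub_a: 132 mm from the hinge line. The tab is 40 mm wide, 8 mm thick and juts 26 mm past the front of the tub wall, its underside free at 68 mm above the bench when shut, so it can be lifted from below or taken by its sides. Moves with the lid.
- tub_b: One of three identical fixed white plastic tubs, 104 x 104 mm, walls 4 mm, rim 68 mm above the bench, inner floor 4 mm above the bench, so 96 x 96 mm and 64 mm deep inside. Each holds one brass weight standing near its middle. Origin: centre of the underside, on the bench; z up; its +x side is the hinge side (away from the robot), its -x side the front where the lid's tab sticks out.
- lid_b (a joint): Hinge of the blue lid of tub_b, rad: 0 shut, grows as the front edge rises, stop at 2.0. Hinge line along the tub's y axis at 54 mm on the tub's +x side, 68 mm above the bench. The lid is a 6 mm plate lying on the rim, of about 70 g, with a light damped hinge: let go below upright (1.57) it falls shut by itself in about a second; past upright it leans back against its stop at 2.0 and stays open.
- tab_b (a point): Front lower edge, middle, of the yellow tab on the lid of tub_b: 132 mm from the hinge line. The tab is 40 mm wide, 8 mm thick and juts 26 mm past the front of the tub wall, its underside free at 68 mm above the bench when shut, so it can be lifted from below or taken by its sides. Moves with the lid.
- tub_c: One of three identical fixed white plastic tubs, 104 x 104 mm, walls 4 mm, rim 68 mm above the bench, inner floor 4 mm above the bench, so 96 x 96 mm and 64 mm deep inside. Each holds one brass weight standing near its middle. Origin: centre of the underside, on the bench; z up; its +x side is the hinge side (away from the robot), its -x side the front where the lid's tab sticks out.
- lid_c (a joint): Hinge of the blue lid of tub_c, rad: 0 shut, grows as the front edge rises, stop at 2.0. Hinge line along the tub's y axis at 54 mm on the tub's +x side, 68 mm above the bench. The lid is a 6 mm plate lying on the rim, of about 70 g, with a light damped hinge: let go below upright (1.57) it falls shut by itself in about a second; past upright it leans back against its stop at 2.0 and stays open.
- tab_c (a point): Front lower edge, middle, of the yellow tab on the lid of tub_c: 132 mm from the hinge line. The tab is 40 mm wide, 8 mm thick and juts 26 mm past the front of the tub wall, its underside free at 68 mm above the bench when shut, so it can be lifted from below or taken by its sides. Moves with the lid.
- weight_middle: The wanted one: the middle-sized brass balance weight, 200 g: round body 32 mm across and 26 mm high, above it a neck 12 mm across and 14 mm high, then a knob 18 mm across and 12 mm high; 52 mm high in all. Stands upright in one of the tubs, a different one each time. Origin: centre of its underside; z up its axis.
- weight_small: Look-alike, too small: the small brass balance weight, 110 g: round body 24 mm across and 22 mm high, above it a neck 12 mm across and 14 mm high, then a knob 14 mm across and 12 mm high; 48 mm high in all. Stands upright in one of the tubs, a different one each time. Origin: centre of its underside; z up its axis.
- weight_large: Look-alike, too large: the large brass balance weight, 470 g: round body 42 mm across and 34 mm high, above it a neck 12 mm across and 14 mm high, then a knob 22 mm across and 12 mm high; 60 mm high in all. Stands upright in one of the tubs, a different one each time. Origin: centre of its underside; z up its axis.
- balance: Fixed dark blue electronic balance, body 190 x 150 mm, top of the body 44 mm above the bench, round steel pan towards its +x end, pale display panel towards -x. Origin: centre of the underside.
- pan (a point): Centre of the top face of the balance's round steel pan: 116 mm across, flat, 58 mm above the bench; z up.
- cylinder: Bystander: measuring cylinder, blue foot 58 mm across, clear tube 28 mm across, 227 mm high; easily knocked over. Origin: centre of its underside, z up.
- beaker: Bystander: small glass beaker, 50 mm across, 68 mm high. Origin: centre of its underside, z up.
- boat_1: Bystander: white weighing boat, 78 x 78 mm, 20 mm high. Origin: centre of its underside.
- boat_2: Bystander: a second white weighing boat, 78 x 78 mm, 20 mm high. Origin: centre of its underside.
- spatula: Bystander: thin steel lab spatula lying flat along its x axis, 170 mm long, 20 mm wide at most, 6 mm thick. Origin: its middle.
- pencil: Bystander: orange pencil lying along its x axis, 150 mm long, 8 mm thick. Origin: its middle.
- matchbox: Bystander: yellow matchbox, 55 x 36 x 16 mm. Origin: centre of its underside.
- goggles: Bystander: clear safety glasses, about 140 x 150 mm, 42 mm high. Origin: on the bench, in their middle.

How it is judged (in metres and radians):
On the way, in this order (a step that is already met when the one before it is completed fails the run):
1. the lid of the tub that holds the middle weight is lifted well open (((horizontal distance between weight_middle and tub_a below 0.05 m and value of joint lid_a above 0.9 rad) or (horizontal distance between weight_middle and tub_b below 0.05 m and value of joint lid_b above 0.9 rad) or (horizontal distance between weight_middle and tub_c below 0.05 m and value of joint lid_c above 0.9 rad))), for 0.1 s.
2. the middle weight is lifted out of its tub (height (world z) of weight_middle above 0.075 m), for 0.1 s.
3. the middle weight stands on the pan (horizontal distance between weight_middle and pan below 0.03 m and z of weight_middle in the frame of pan below 0.006 m and contact force between the fingers and weight_middle below 0.1 N), for 0.2 s.
At the end, for the whole second after the job is handed in: The middle weight stands at rest and upright (within 0.1 rad) on the pan, its axis within 30 mm of the pan's centre; all three lids are shut (below 0.08 rad); the small and the large weight are standing or lying in tubs (horizontal distance between weight_middle and pan below 0.03 m and z of weight_middle in the frame of pan between -0.006 and 0.006 m and angle between weight_middle's own z axis and vertical below 0.1 rad and linear speed of weight_middle below 0.02 m/s and value of joint each of lid_a, lid_b, lid_c below 0.08 rad and ((horizontal distance between weight_small and tub_a below 0.05 m and height (world z) of weight_small below 0.02 m) or (horizontal distance between weight_small and tub_b below 0.05 m and height (world z) of weight_small below 0.02 m) or (horizontal distance between weight_small and tub_c below 0.05 m and height (world z) of weight_small below 0.02 m)) and ((horizontal distance between weight_large and tub_a below 0.05 m and height (world z) of weight_large below 0.02 m) or (horizontal distance between weight_large and tub_b below 0.05 m and height (world z) of weight_large below 0.02 m) or (horizontal distance between weight_large and tub_c below 0.05 m and height (world z) of weight_large below 0.02 m))); the robot touches nothing.
It fails at once if two lids are open (above 0.4 rad) at the same time (value of joint each of lid_a, lid_b above 0.4 rad or value of joint each of lid_a, lid_c above 0.4 rad or value of joint each of lid_b, lid_c above 0.4 rad).
It fails at once if the small or the large weight is taken out of its tub (height (world z) of any of weight_small, weight_large above 0.06 m).
It fails at once if the middle weight strikes or is pressed on the balance with more than 30 N (contact force between weight_middle and balance above 30 N).
It fails at once if a bystander is moved more than 30 mm (distance of any of cylinder, beaker, boat_1, boat_2, spatula, pencil, matchbox, goggles from where it was at the start of the episode above 0.03 m).
It fails at once if the measuring cylinder or the beaker is tipped over (angle between any of cylinder, beaker's own z axis and vertical above 0.5 rad).
It also fails if it takes over 72 s, if anything falls off the work surface, if the arm or the gripper's body presses on something with over 40 N, if the wrist force passes 120 N, or if a joint passes its speed limit or range.

## Robot

A 7-joint arm with a two-finger parallel gripper is mounted at the origin on the work surface. World frame = base frame: x ahead of the robot, y to its left, z up, the work surface at z = 0. Lengths are in m, angles in degrees, forces in N, time in s.
With the tool pointing down it reaches from about 0.425 to 0.875 m from the base axis. Payload 4.7 kg.
Tool frame: the origin (TCP) lies between the finger pads; the fingertips stand 19 mm ahead of it and the grasp point (between the pads) is the TCP; x points along the fingers, z is the direction in which the jaws open and shut, and the axes are right-handed (so a half turn about x gives the same grasp; the last joint's range is limited). The gripper opens to 87 mm and grips with 3 to 60 N. Pads are 19 mm wide; open, the fingers measure 117 mm over their backs; the gripper's body (75 mm by 190 mm) begins 51 mm behind the grasp point.
Start: joints at [-76.083, 18.392, -4.016, 83.108, 1.295, 78.541, -3.26], TCP at [0.147, 0.633, 0.242] pointing down, gripper open.
Joint ranges: [-163.93, 163.93], [-17.29, 119.83], [-79.2, 71.16], [3.27, 140.29], [-89.18, 269.18], [5.43, 117.66], [-154.24, 154.24]. Speed limits (degrees/s): [147.25, 147.25, 180, 180, 180, 180, 180].

## Interface

Orientations are given as [roll, pitch, yaw] about the fixed x, y, z axes, in that order (R = Rz(yaw) Ry(pitch) Rx(roll)).
In Python, from cell import monitor, read_camera, camera_model, env, regions_of gives the robot as it stands. The module is installed in compiled form; this text tells all that it offers.
- The arm moves only by the tool step_arm, never from a script. Its argument "deltas" is a list of rows, each a list of 5 numbers: the gripper's target within -1 to 1 (fully open at 1, half-way at 0, shut at -1), then the shift along the tool's x, y, z in m, then the turn about the tool's x in degrees. A call has 1 to 12 rows; each row is the pose to reach, as a shift and turn from the pose commanded when the call began, along the tool's axes at that moment; what a row does not reach only later rows make up. A row lasts 1/8 s, in which the tool goes at most 62.5 mm and 10.7 degrees, less where a joint would pass 70% of its speed; a pose out of reach is approached as far as the arm can. A call with a gripper value outside its range is refused whole. The fingers move at their own pace and stop on an object; "newtons" is the grip in N (left out, the last holds). Time passes only in rows, so rows that repeat a pose let the fingers close. It gives the time, the measured TCP pose, the force and the opening at its end, in the units of the state.
- monitor.get_obs(): the state, without advancing time (a new reading comes with each control period).
- read_camera(name): name is "side" or "top" or "wrist"; returns (picture, depth): 400x640x3 uint8, red, green, blue; 400x640 float32, m along the optical axis (not along the pixel's ray), 0 where there is no reading.
- camera_model(name): a dict with "fx", "fy", "cx", "cy" (pixels), "k1" (the pictures are not rectified: a ray, as slopes to the right and down, at radius r is drawn at 1 + k1 r^2 times it, then the intrinsics apply), "xyz" and "attitude" of the camera in the world. Camera axes: x right, y down, z forward; pixel columns grow to the right and rows downward; lengths in m; the calibration is good to about 2 mm. A picture is of the moment at which its call begins: read the wrist's pose just before it. camera_model takes no time and is no camera call; for the wrist camera it gives the pose at the moment of the call.
- env.sign_off(): hands the job in, once; it reports no verdict.
Trained networks look in the newest picture that a camera, given by its name, has taken for a name from the list of things; names that differ only in an ending like _2 or _b are one class to them, and where a whole thing is asked for, a point or a joint stands for the part that bears it (a point fixed in the world has none). Each returns a list of dicts, best first, with "p" (0 to 1); they miss things now and then, are a little off and sometimes report something else, mostly with a low value. They report only what shows in the picture. A call takes as long as a camera call.
- regions_of(camera, thing): "pixels" (400x640 bool, what is visible of it) and "pixel" ([column, row] in pixels, amid what is visible of it).
The state is a dict: "time_s": time; "qpos": joint angles; "joint_velocities": joint speeds; "effort": joint torques, N m; "tool_pos": TCP position; "tool_rot": TCP orientation; "force": force on the tool from outside, world axes, zero at the start; "wrist_torque": the same for the moment, N m; "grip_width": finger opening in m.
Only numpy, scipy, OpenCV 4.12 (cv2) and the standard library are available. Lean on these libraries where they do the work, as an engineer would, in place of code of your own. Each camera call takes 0.05 s, during which the arm holds its last target. There are 200 camera calls.

## Working session

There is one attempt and no reset: what is moved stays moved. The work goes in short steps, Python scripts to look and compute and a tool call to move; the robot and the scene stay as the last step left them, time stands still between calls to the robot, and variables do not carry over. Pictures are saved under pics/ and viewed, about 8 in all and at most 12, crops included, and the job is handed in when it is done.

Besides the shell and the picture viewer there is one more tool, called after "Call:" by a JSON object that holds its "fn" and its "kwargs", one argument or row to a line. step_arm: Moves the arm, as the interface text tells. Its arguments: {"type":"object","properties":{"deltas":{"type":"array"},"newtons":{"type":"number"}},"required":["deltas"]}

```bash
mkdir -p pics; cat > h.py <<'E'
import numpy as np, cv2
from scipy.spatial.transform import Rotation as R
from cell import monitor, read_camera, camera_model, env, regions_of
def rot(m):
    a=np.array(m["attitude"],float)
    return a if a.shape==(3,3) else R.from_euler('xyz',a,degrees=True).as_matrix()
def snap(n,f=None):
    m=camera_model(n); p,d=read_camera(n)
    if f: cv2.imwrite('pics/'+f,p[:,:,::-1])
    return m,p,d
def world(m,d):
    K=np.array([[m['fx'],0,m['cx']],[0,m['fy'],m['cy']],[0,0,1.]])
    v,u=np.mgrid[0:400,0:640]
    q=cv2.undistortPoints(np.stack([u,v],-1).reshape(-1,1,2).astype(np.float64),K,np.array([m['k1'],0,0,0.])).reshape(400,640,2)
    P=np.dstack([q[...,0]*d,q[...,1]*d,d])
    return P@rot(m).T+np.array(m['xyz'])
E
python3 - <<'E'
from h import *
o=monitor.get_obs();print(o['tool_pos'],o['tool_rot'],o['force'],o['grip_width'],o['time_s'])
for n in('top','side'):
    m,p,d=snap(n,n+'0.png');print(n,m);W=world(m,d);np.save(n+'W.npy',W)
    for t in ('tub_a','lid_a','tab_a','balance','cylinder','beaker','boat_1','goggles','spatula'):
        for r in regions_of(n,t)[:4]:
            k=r['pixels']&(d>0)
            if r['p']>.3 and k.sum()>10: print(t,round(r['p'],2),np.round(r['pixel']),k.sum(),np.round(np.median(W[k],0),3),np.round(np.percentile(W[k],[3,97],axis=0),3).tolist())
E
```

```text
[0.14736141 0.63256143 0.24046043] [-176.4675932    89.8923346   -99.57221653] [-0.42775474  1.0425848   0.76408083] 0.08698146056523337 0.0
top {'fx': 439.093731420805, 'fy': 439.093731420805, 'cx': 326.3723036274506, 'cy': 201.73711213890374, 'k1': 0.012277815417270271, 'xyz': array([0.48006447, 0.01229795, 1.19979638]), 'attitude': array([-177.21010974,    1.39574784,  -91.0057102 ])}
tub_a 0.9 [386. 183.] 1879 [ 0.583 -0.107  0.076] [[0.524, -0.162, 0.063], [0.643, -0.056, 0.08]]
tub_a 0.77 [300. 184.] 1972 [0.578 0.108 0.075] [[0.518, 0.055, 0.001], [0.642, 0.166, 0.08]]
tub_a 0.76 [230. 217.] 2029 [0.501 0.287 0.075] [[0.447, 0.23, 0.01], [0.561, 0.349, 0.08]]
lid_a 0.84 [299. 185.] 1703 [0.579 0.106 0.076] [[0.523, 0.057, 0.071], [0.636, 0.163, 0.08]]
lid_a 0.75 [382. 182.] 1820 [ 0.583 -0.106  0.076] [[0.525, -0.164, 0.071], [0.643, -0.059, 0.08]]
lid_a 0.6 [228. 214.] 1797 [0.497 0.289 0.076] [[0.449, 0.231, 0.071], [0.555, 0.348, 0.08]]
lid_a 0.36 [402. 254.] 325 [ 0.396 -0.168  0.006] [[0.384, -0.223, -0.001], [0.412, -0.069, 0.01]]
tab_a 0.88 [386. 183.] 1867 [ 0.584 -0.1
[... 2518 characters left out ...]
, [0.727, 0.02, 0.068]]
beaker 0.63 [381. 204.] 415 [ 0.703 -0.017  0.045] [[0.682, -0.029, 0.0], [0.725, 0.019, 0.068]]
boat_1 0.95 [288. 231.] 670 [ 0.439 -0.022  0.005] [[0.399, -0.072, -0.002], [0.481, 0.018, 0.02]]
boat_1 0.75 [264. 182.] 480 [0.379 0.207 0.006] [[0.34, 0.154, -0.002], [0.417, 0.243, 0.021]]
boat_1 0.5 [301. 154.] 1388 [0.5   0.265 0.068] [[0.439, 0.225, 0.0], [0.564, 0.345, 0.078]]
goggles 0.7 [297. 146.] 675 [0.496 0.281 0.074] [[0.449, 0.227, 0.069], [0.551, 0.348, 0.079]]
goggles 0.65 [344. 123.] 247 [0.681 0.479 0.024] [[0.649, 0.409, -0.001], [0.75, 0.522, 0.042]]
spatula 0.75 [277. 275.] 258 [ 0.396 -0.182  0.004] [[0.384, -0.227, -0.001], [0.411, -0.068, 0.008]]
```

```bash
python3 - <<'E'
from h import *
im=cv2.imread('pics/top0.png')[90:330,150:550]; cv2.imwrite('pics/t1.png',cv2.resize(im,(800,480)))
hsv=cv2.cvtColor(cv2.imread('pics/top0.png'),cv2.COLOR_BGR2HSV);W=np.load('topW.npy')
z=W[...,2]
lid=((z>.066)&(z<.085)&(hsv[...,0]>90)&(hsv[...,0]<130)&(hsv[...,1]>80)).astype(np.uint8)
tab=((z>.066)&(z<.085)&(hsv[...,0]>18)&(hsv[...,0]<38)&(hsv[...,1]>80)).astype(np.uint8)
for nm,M in(('lid',lid),('tab',tab)):
    n,l,s,c=cv2.connectedComponentsWithStats(M)
    for i in range(1,n):
        if s[i,4]>60:
            P=W[l==i][:,:2].astype(np.float32); print(nm,s[i,4],np.round(np.median(W[l==i],0),3),cv2.minAreaRect(P))
# pan
k=((z>.054)&(z<.063)&(W[...,1]<-.2)&(hsv[...,1]<70)).astype(np.uint8)
n,l,s,c=cv2.connectedComponentsWithStats(k);i=1+np.argmax(s[1:,4])
P=W[l==i][:,:2].astype(np.float32);print('pan',P.mean(0),cv2.minEnclosingCircle(P),np.median(z[l==i]))
E
```

```text
lid 1611 [ 0.588 -0.112  0.076] ((0.5880460143089294, -0.11134174466133118), (0.10411505401134491, 0.10417268425226212), 64.1669921875)
lid 1590 [0.584 0.111 0.076] ((0.5837480425834656, 0.11119541525840759), (0.10471862554550171, 0.10403952747583389), 27.005266189575195)
lid 1604 [0.504 0.295 0.076] ((0.5034347772598267, 0.29570794105529785), (0.10640329867601395, 0.10405101627111435), 62.501373291015625)
tab 707 [ 0.722 -0.552  0.08 ] ((0.7397459745407104, -0.6150667667388916), (0.22570422291755676, 0.08249931037425995), 78.18719482421875)
tab 95 [ 0.743 -0.584  0.08 ] ((0.7459532618522644, -0.5813166499137878), (0.07230037450790405, 0.016546225175261497), 78.2883071899414)
tab 64 [ 0.714 -0.725  0.081] ((0.7036060094833374, -0.7283408641815186), (0.04346310719847679, 0.02956949919462204), 21.687416076660156)
tab 170 [ 0.53  -0.083  0.076] ((0.5301509499549866, -0.08373384922742844), (0.03994239121675491, 0.02762596495449543), 64.0789794921875)
tab 169 [0.525 0.081 0.077] ((0.5259974598884583, 0.08140586316585541), (0.02750079520046711, 0.03931422159075737), 26.420705795288086)
tab 174 [0.474 0.238 0.077] ((0.4737378656864166, 0.2377527356147766), (0.028257789090275764, 0.03952275589108467), 63.12660217285156)
pan [ 0.5344648 -0.376625 ] ((0.5337921977043152, -0.37653255462646484), 0.058204349130392075) 0.05877995737188124
```

View pics/t1.png

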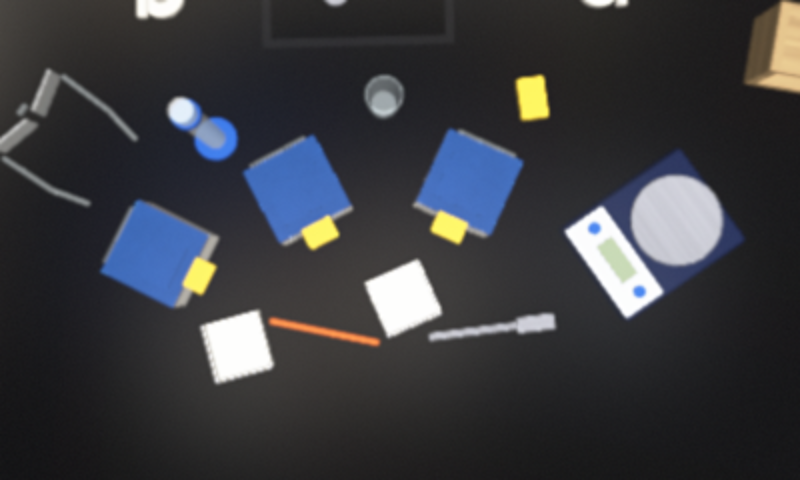

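The top view shows three shut tubs (crop pixels ~(160,255), (300,190), (468,182)) with their tabs towards the robot. The cylinder stands behind the middle one and the balance is on the right. I'll start with the left tub, gripping its tab by the sides and following the arc.

```bash
cat >> h.py <<'E'
TUB={'L':((.504,.2955),62.6),'M':((.584,.111),26.7),'R':((.588,-.1115),-26.0)}
def pose():
    o=monitor.get_obs(); return np.array(o['tool_pos']),R.from_euler('xyz',o['tool_rot'],degrees=True).as_matrix()
def rows(pts,yaw_jaw=None,p=None,Rm=None):
    "pts: world TCP targets; yaw_jaw: world direction (deg) of jaw axis, mod 180"
    if p is None: p,Rm=pose()
    t=0
    if yaw_jaw is not None:
        cur=np.degrees(np.arctan2(Rm[1,2],Rm[0,2])); t=-((yaw_jaw-cur+90)%180-90)
    for q in pts: print(np.round(Rm.T@(np.array(q)-p),4).tolist(),round(t,1))
    print('tool axes x,y,z:',np.round(Rm.T,2).tolist())
def arc(t,th,up=.011,r=.121):
    (x,y),a=TUB[t]; a=np.radians(a); th=np.radians(th)
    h=.054-r*np.cos(th)+.004*np.sin(th)
    return [x+h*np.cos(a),y+h*np.sin(a),.068+r*np.sin(th)+.004*np.cos(th)+up]
E
python3 - <<'E'
from h import *
a=arc('L',0);print(a)
rows([[a[0],a[1],.24],[a[0],a[1],.14],a],62.6+90)
print(camera_model('wrist'))
W=np.load('topW.npy')
k=(abs(W[...,0]-.67)<.06)&(abs(W[...,1]-.22)<.05)
for lo,hi in((.005,.03),(.18,.24)):
    m=k&(W[...,2]>lo)&(W[...,2]<hi); print('cyl',lo,np.round(W[m].mean(0),3),np.round(np.percentile(W[m],[2,98],axis=0),3).tolist(),m.sum())
W=np.load('sideW.npy');k=(abs(W[...,0]-.67)<.06)&(abs(W[...,1]-.22)<.05)
for lo,hi in((.005,.03),(.1,.24)):
    m=k&(W[...,2]>lo)&(W[...,2]<hi); print('cyl',lo,np.round(W[m].mean(0),3),np.round(np.percentile(W[m],[2,98],axis=0),3).tolist(),m.sum())
E
```

```text
[np.float64(0.47316661441948193), np.float64(0.23601636919586108), np.float64(0.083)]
[0.0016, -0.4073, -0.3129] -75.7
[0.1016, -0.4073, -0.3129] -75.7
[0.1586, -0.4073, -0.3129] -75.7
tool axes x,y,z: [[0.0, 0.0, -1.0], [-0.97, 0.23, -0.0], [0.23, 0.97, 0.0]]
{'fx': 323.6672749025855, 'fy': 323.6672749025855, 'cx': 318.9535805011052, 'cy': 193.2407474906154, 'k1': -0.042525312117680444, 'xyz': array([0.07427999, 0.64960528, 0.38555798]), 'attitude': array([1.64261289e+02, 1.72906607e-03, 7.69055733e+01])}
cyl 0.005 [0.656 0.219 0.012] [[0.624, 0.179, 0.005], [0.714, 0.254, 0.023]] 264
cyl 0.18 [0.657 0.223 0.219] [[0.644, 0.21, 0.192], [0.672, 0.239, 0.231]] 210
cyl 0.005 [0.663 0.218 0.014] [[0.64, 0.197, 0.007], [0.686, 0.25, 0.029]] 114
cyl 0.1 [0.659 0.217 0.172] [[0.646, 0.208, 0.104], [0.673, 0.235, 0.229]] 373
```

Call:
{"fn": "step_arm", "kwargs": {
  "deltas": [
    [1, 0, -0.04, -0.03, -10],
    [1, 0, -0.1, -0.075, -20],
    [1, 0, -0.15, -0.115, -30],
    [1, 0, -0.2, -0.155, -40],
    [1, 0, -0.255, -0.195, -50],
    [1, 0, -0.305, -0.235, -60],
    [1, 0, -0.36, -0.275, -70],
    [1, 0, -0.407, -0.313, -75.7],
    [1, 0.05, -0.407, -0.313, -75.7],
    [1, 0.1, -0.407, -0.313, -75.7],
    [1, 0.1, -0.407, -0.313, -75.7]
  ]
}}

```text
time_s: 2.38
tool_pos: [0.4702, 0.2338, 0.138]
tool_rot: [59.2, 89.5, -148.2]
force: [0.5, 0.1, 0.4]
grip_width: 0.0871
```

```bash
python3 - <<'E'
from h import *
o=monitor.get_obs();print(o['tool_pos'],o['qpos'],o['time_s'])
m,p,d=snap('wrist','w1.png');W=world(m,d)
hsv=cv2.cvtColor(p,cv2.COLOR_RGB2HSV)
k=((hsv[...,0]>18)&(hsv[...,0]<38)&(hsv[...,1]>100)&(abs(W[...,2]-.076)<.01)).astype(np.uint8)
n,l,s,c=cv2.connectedComponentsWithStats(k);i=1+np.argmax(s[1:,4])
print(cv2.minAreaRect(W[l==i][:,:2].astype(np.float32)),np.median(W[l==i],0))
k=((hsv[...,0]>95)&(hsv[...,0]<125)&(hsv[...,1]>100)&(abs(W[...,2]-.074)<.008)).astype(np.uint8)
n,l,s,c=cv2.connectedComponentsWithStats(k);i=1+np.argmax(s[1:,4])
print(cv2.minAreaRect(W[l==i][:,:2].astype(np.float32)))
rows([arc('L',0)],62.6+90)
E
```

```text
[0.47022034 0.23379627 0.13798306] [-40.77909178   7.99952631  12.35520776 108.25512697  -1.86069182
  64.43564937 124.78626496] 2.375
((0.5243470668792725, 0.08131237328052521), (0.028769638389348984, 0.04382258281111717), 26.498069763183594) [0.52242665 0.08321549 0.07663064]
((0.5821793079376221, 0.11186482012271881), (0.10743511468172073, 0.10516952723264694), 26.89836311340332)
[0.0579, -0.0011, -0.0011] 0.0
tool axes x,y,z: [[-0.0, -0.0, -1.0], [-0.46, -0.89, 0.0], [-0.89, 0.46, 0.0]]
```

View pics/w1.png

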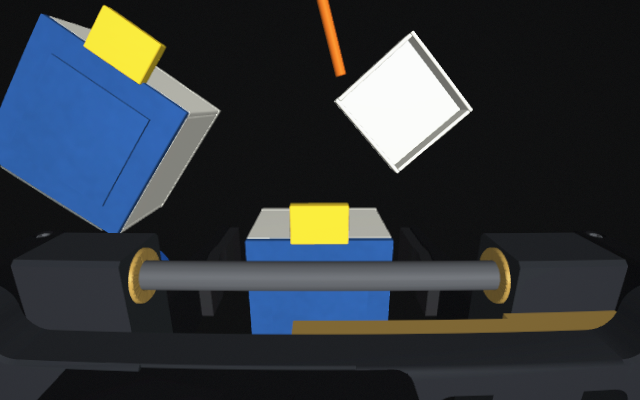

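The wrist picture shows the left tub's tab centred between the fingers (columns 290–349, fingers at ~225 and ~415). I'll descend, grip it gently and lift along the arc.

Call:
{"fn": "step_arm", "kwargs": {
  "deltas": [
    [1, 0.03, -0.001, -0.001, 0],
    [1, 0.057, -0.001, -0.001, 0],
    [-0.3, 0.057, -0.001, -0.001, 0],
    [-0.3, 0.057, -0.001, -0.001, 0],
    [-0.3, 0.057, -0.001, -0.001, 0],
    [-0.3, 0.057, -0.001, -0.001, 0],
    [-0.3, 0.057, -0.001, -0.001, 0]
  ],
  "newtons": 8
}}

```text
time_s: 3.3
tool_pos: [0.4744, 0.2365, 0.085]
tool_rot: [-108.4, 90.0, 44.1]
force: [-0.5, 0.9, 0.3]
grip_width: 0.0448
```

```bash
python3 - <<'E'
from h import *
p,Rm=pose();print(p)
a0=np.array(arc('L',0))
for t in range(0,109,9):
    print(t,np.round(Rm.T@(np.array(arc('L',t))-a0),3))
E
```

```text
[0.47438754 0.23653421 0.0850221 ]
0 [0. 0. 0.]
9 [-0.019 -0.002 -0.   ]
18 [-0.037 -0.007 -0.   ]
27 [-0.054 -0.015 -0.   ]
36 [-0.07  -0.026 -0.   ]
45 [-0.084 -0.038 -0.   ]
54 [-0.096 -0.053 -0.   ]
63 [-0.106 -0.07  -0.   ]
72 [-0.112 -0.087 -0.   ]
81 [-0.116 -0.106 -0.   ]
90 [-0.117 -0.125 -0.   ]
99 [-0.115 -0.144 -0.   ]
108 [-0.11  -0.162 -0.   ]
```

Call:
{"fn": "step_arm", "kwargs": {
  "deltas": [
    [-0.3, 0, 0, 0, 0],
    [-0.3, 0, 0, 0, 0],
    [-0.3, -0.019, -0.002, 0, 0],
    [-0.3, -0.037, -0.007, 0, 0],
    [-0.3, -0.054, -0.015, 0, 0],
    [-0.3, -0.07, -0.026, 0, 0],
    [-0.3, -0.084, -0.038, 0, 0],
    [-0.3, -0.096, -0.053, 0, 0],
    [-0.3, -0.106, -0.07, 0, 0],
    [-0.3, -0.112, -0.087, 0, 0],
    [-0.3, -0.112, -0.087, 0, 0]
  ]
}}

```text
time_s: 4.68
tool_pos: [0.5129, 0.3161, 0.1971]
tool_rot: [-15.7, 89.8, 137.0]
force: [-6.4, 2.7, 3.3]
grip_width: 0.0399
```

```bash
python3 - <<'E'
from h import *
m,p,d=snap('side','s1.png')
cv2.imwrite('pics/s1c.png',cv2.resize(p[60:300,170:490,::-1],(800,600)))
p,Rm=pose();print(p,arc('L',72))
E
```

```text
[0.51255057 0.31541196 0.19682694] [np.float64(0.513394136323779), np.float64(0.31362312615973276), np.float64(0.19531390644921337)]
```

View pics/s1c.png

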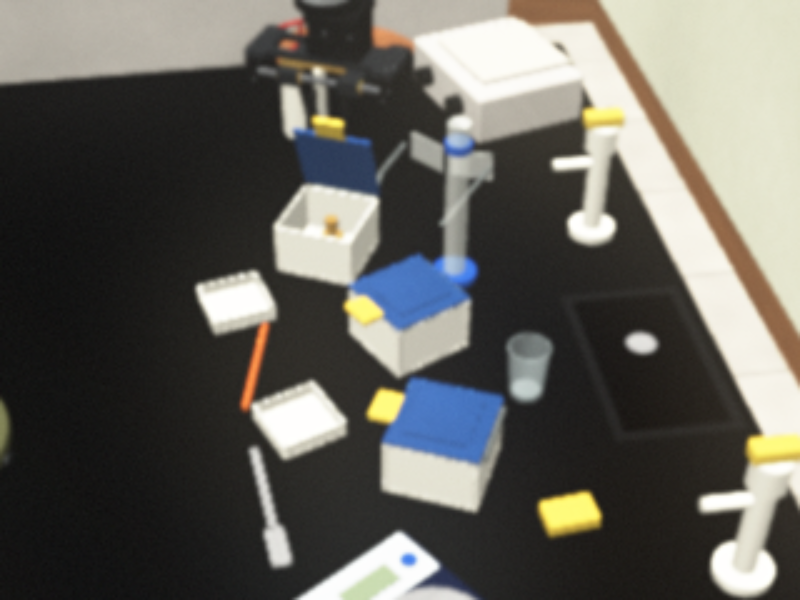

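The lid is held up at ~72°. The brass weight shows inside at crop (332,225), so I'll measure its size from here.

```bash
cat >> h.py <<'E'
def brass(n,t,f=None):
    m,p,d=snap(n,f);W=world(m,d);hsv=cv2.cvtColor(p,cv2.COLOR_RGB2HSV)
    (x,y),a=TUB[t];a=np.radians(a);D=W[...,:2]-[x,y]
    u=D@[np.cos(a),np.sin(a)];v=D@[-np.sin(a),np.cos(a)]
    k=(abs(u)<.044)&(abs(v)<.044)&(W[...,2]<.09)&(W[...,2]>.008)&(d>0)
    b=k&(hsv[...,1]>90)&(hsv[...,0]<35)
    print(n,'inside px',k.sum(),'brass px',b.sum())
    if b.sum()<5: return
    P=W[b];print('ztop',np.round(np.percentile(P[:,2],[50,90,95,98,100]),4))
    for lo in np.arange(.008,.068,.004):
        q=P[(P[:,2]>=lo)&(P[:,2]<lo+.004)]
        if len(q)>2: print(round(lo,3),len(q),'mean',np.round(q.mean(0)[:2],4),'circle',[np.round(z,4) for z in cv2.minEnclosingCircle(q[:,:2].astype(np.float32))])
    for r in regions_of(n,'weight_middle')[:3]: print('weight_middle',round(r['p'],2),r['pixel'],r['pixels'].sum())
    for r in regions_of(n,'weight_small')[:2]: print('weight_small',round(r['p'],2),r['pixel'],r['pixels'].sum())
    for r in regions_of(n,'weight_large')[:2]: print('weight_large',round(r['p'],2),r['pixel'],r['pixels'].sum())
E
python3 - <<'E'
from h import *
brass('side','L');brass('top','L');brass('wrist','L','w2.png')
E
```

```text
side inside px 110 brass px 36
ztop [0.0468 0.0558 0.0568 0.0585 0.0609]
0.024 3 mean [0.5127 0.3064] circle [array([0.5109, 0.3048]), np.float64(0.0088)]
0.028 3 mean [0.5135 0.3027] circle [array([0.5126, 0.3049]), np.float64(0.0103)]
0.032 4 mean [0.5113 0.2977] circle [array([0.5138, 0.2985]), np.float64(0.0069)]
0.044 5 mean [0.5113 0.293 ] circle [array([0.5106, 0.2952]), np.float64(0.0079)]
0.048 3 mean [0.5088 0.2926] circle [array([0.5073, 0.2942]), np.float64(0.0047)]
0.052 11 mean [0.5107 0.2955] circle [array([0.5093, 0.2962]), np.float64(0.0108)]
weight_middle 0.43 [303.2, 152.7] 14
top inside px 199 brass px 96
ztop [0.0335 0.0577 0.0585 0.0604 0.0623]
0.024 7 mean [0.5037 0.2905] circle [array([0.5028, 0.2914]), np.float64(0.0104)]
0.028 31 mean [0.51   0.2927] circle [array([0.5073, 0.2974]), np.float64(0.0147)]
0.032 17 mean [0.504  0.2926] circle [array([0.506 , 0.2958]), np.float64(0.0121)]
0.052 18 mean [0.5085 0.2993] circle [array([0.509, 0.298]), np.float64(0.0084)]
0.056 16 mean [0.5084 0.2962] circle [array([0.5085, 0.2976]), np.float64(0.0087)]
0.06 3 mean [
[... 468 characters left out ...]
ray([0.5011, 0.2898]), np.float64(0.0111)]
0.024 12 mean [0.4986 0.2892] circle [array([0.5029, 0.2921]), np.float64(0.0134)]
0.028 434 mean [0.5043 0.2956] circle [array([0.5064, 0.299 ]), np.float64(0.0158)]
0.032 14 mean [0.5059 0.2919] circle [array([0.5066, 0.2977]), np.float64(0.0143)]
0.044 12 mean [0.5037 0.2934] circle [array([0.5057, 0.2966]), np.float64(0.0084)]
0.048 12 mean [0.5028 0.2939] circle [array([0.5048, 0.2959]), np.float64(0.0079)]
0.052 36 mean [0.5063 0.2974] circle [array([0.5071, 0.2992]), np.float64(0.009)]
0.056 271 mean [0.507  0.2991] circle [array([0.5071, 0.2992]), np.float64(0.009)]
weight_middle 0.92 [315.2, 162.6] 950
weight_large 0.63 [318.7, 179.1] 16382
```

The left tub holds the middle weight: body radius 15.8 mm, shoulder at 30 mm, knob radius 9 mm, top at 57 mm. I'll take the lid past upright and let go.

Call:
{"fn": "step_arm", "kwargs": {
  "deltas": [
    [-0.3, -0.004, -0.019, 0, 0],
    [-0.3, -0.005, -0.038, 0, 0],
    [-0.3, -0.003, -0.057, 0, 0],
    [-0.3, 0.002, -0.075, 0, 0],
    [-0.3, 0.002, -0.075, 0, 0],
    [0.4, 0.002, -0.075, 0, 0],
    [0.4, 0.002, -0.075, 0, 0],
    [0.4, 0.002, -0.075, 0, 0],
    [0.4, -0.04, -0.075, 0, 0],
    [0.2, -0.08, -0.075, 0, 0],
    [0, -0.08, -0.02, 0, 0],
    [0, -0.08, 0.02, 0, 0]
  ]
}}

```text
time_s: 6.82
tool_pos: [0.5053, 0.2934, 0.2772]
tool_rot: [-166.7, 89.9, -14.2]
force: [1.1, -0.3, -0.8]
grip_width: 0.045
```

```bash
python3 - <<'E'
from h import *
p,Rm=pose();print(p)
brass('wrist','L','w3.png'); brass('top','L')
rows([[.507,.299,.12],[.507,.299,.052]],62.6+90)
m,q,d=snap('side');cv2.imwrite('pics/s2.png',cv2.resize(q[60:240,170:410,::-1],(800,600)))
E
```

```text
[0.50531029 0.29341131 0.2771775 ]
wrist inside px 564 brass px 520
ztop [0.0313 0.0572 0.0576 0.0581 0.0596]
0.008 7 mean [0.4966 0.289 ] circle [array([0.4961, 0.2918]), np.float64(0.0082)]
0.012 10 mean [0.4985 0.2883] circle [array([0.4995, 0.29  ]), np.float64(0.0099)]
0.016 8 mean [0.4988 0.2881] circle [array([0.5   , 0.2908]), np.float64(0.011)]
0.02 12 mean [0.4999 0.2881] circle [array([0.5025, 0.2903]), np.float64(0.012)]
0.024 9 mean [0.5011 0.287 ] circle [array([0.5012, 0.2916]), np.float64(0.0127)]
0.028 260 mean [0.5043 0.2953] circle [array([0.5066, 0.2987]), np.float64(0.0154)]
0.032 19 mean [0.5041 0.2966] circle [array([0.5061, 0.2988]), np.float64(0.015)]
0.044 5 mean [0.5048 0.2923] circle [array([0.5061, 0.2932]), np.float64(0.0062)]
0.048 7 mean [0.5029 0.294 ] circle [array([0.5044, 0.2951]), np.float64(0.0072)]
0.052 34 mean [0.5066 0.2962] circle [array([0.5071, 0.299 ]), np.float64(0.0089)]
0.056 149 mean [0.5069 0.2991] circle [array([0.5081, 0.3008]), np.float64(0.0078)]
weight_middle 0.8 [320.3, 168.4] 596
top inside px 201 brass px 94
ztop [0.0324 0.0583 0.0589 0.0594 0.0626]
0.024 11 mean [0.5078 0.2929] circle [array([0.5084, 0.2969]), np.float64(0.0144)]
0.028 34 mean [0.5073 0.2932] circle [array([0.5074, 0.2969]), np.float64(0.0146)]
0.032 10 mean [0.5069 0.29  ] circle [array([0.5053, 0.2907]), np.float64(0.0117)]
0.048 5 mean [0.509  0.2933] circle [array([0.5104, 0.2935]), np.float64(0.0072)]
0.052 11 mean [0.5062 0.2976] circle [array([0.5086, 0.2986]), np.float64(0.0086)]
0.056 21 mean [0.5096 0.2983] circle [array([0.5095, 0.298 ]), np.float64(0.0075)]
weight_middle 0.55 [230.9, 215.3] 161
[0.1562, -0.0027, -0.0007] 0.1
[0.2242, -0.0027, -0.0007] 0.1
tool axes x,y,z: [[-0.0, -0.0, -1.0], [-0.46, -0.89, 0.0], [-0.89, 0.46, 0.0]]
```

View pics/s2.png

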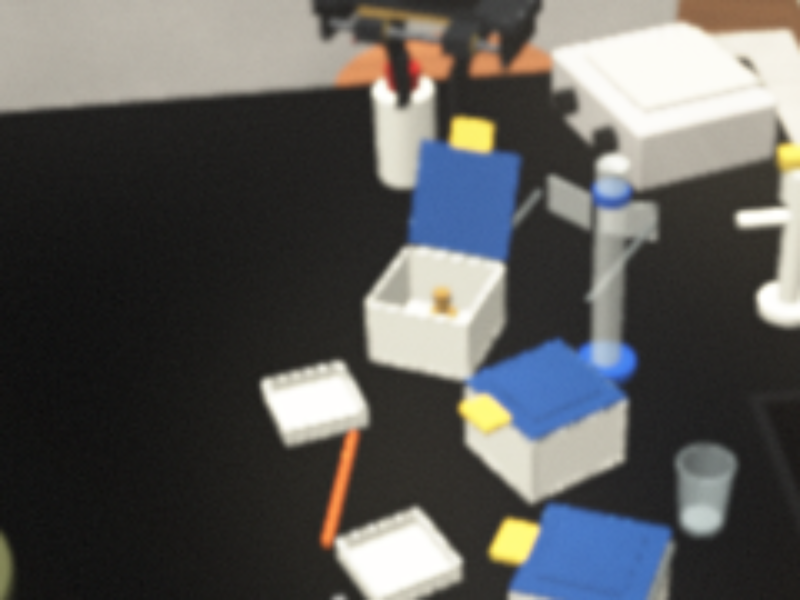

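The lid leans open at crop (465,200) and the weight stands clear at (442,300). Next I'll descend and grip the knob.

Call:
{"fn": "step_arm", "kwargs": {
  "deltas": [
    [0, 0.06, -0.003, -0.001, 0],
    [0, 0.12, -0.003, -0.001, 0],
    [0, 0.17, -0.003, -0.001, 0],
    [0, 0.205, -0.003, -0.001, 0],
    [0, 0.224, -0.003, -0.001, 0],
    [0, 0.224, -0.003, -0.001, 0],
    [-1, 0.224, -0.003, -0.001, 0],
    [-1, 0.224, -0.003, -0.001, 0],
    [-1, 0.224, -0.003, -0.001, 0],
    [-1, 0.224, -0.003, -0.001, 0],
    [-1, 0.224, -0.003, -0.001, 0],
    [-1, 0.224, -0.003, -0.001, 0]
  ],
  "newtons": 20
}}

```text
time_s: 8.78
tool_pos: [0.5076, 0.2986, 0.0534]
tool_rot: [-101.7, 89.9, 50.9]
force: [-2.0, -0.0, 4.8]
grip_width: 0.0174
```

Call:
{"fn": "step_arm", "kwargs": {
  "deltas": [
    [-1, -0.02, 0, 0, 0],
    [-1, -0.06, 0, 0, 0],
    [-1, -0.11, 0, 0, 0],
    [-1, -0.16, 0, 0, 0],
    [-1, -0.2, 0, 0, 0],
    [-1, -0.21, 0.02, -0.011, 5],
    [-1, -0.21, 0.06, -0.034, 13],
    [-1, -0.21, 0.1, -0.057, 21],
    [-1, -0.21, 0.14, -0.079, 29],
    [-1, -0.21, 0.18, -0.102, 37],
    [-1, -0.21, 0.21, -0.119, 45],
    [-1, -0.21, 0.22, -0.125, 50]
  ]
}}

```text
time_s: 10.28
tool_pos: [0.5165, 0.0416, 0.2618]
tool_rot: [120.0, 89.9, -137.9]
force: [0.9, 0.2, -1.7]
grip_width: 0.0167
```

```bash
python3 - <<'E'
from h import *
p,Rm=pose();o=monitor.get_obs();print(p,o['qpos'],o['grip_width'])
rows([[.534,-.3766,.25],[.534,-.3766,.125]])
E
```

```text
[0.51651786 0.04164615 0.26179779] [-31.60659817   1.29603618  24.56328283 100.72058985  -0.49727577
  78.17516884  95.18787908] 0.016706139682855496
[0.0122, 0.0708, -0.4126] 0
[0.1372, 0.0706, -0.4125] 0
tool axes x,y,z: [[-0.0, -0.0, -1.0], [-0.98, -0.21, 0.0], [-0.21, 0.98, -0.0]]
```

Call:
{"fn": "step_arm", "kwargs": {
  "deltas": [
    [-1, 0, 0.005, -0.03, 5],
    [-1, 0, 0.012, -0.07, 10],
    [-1, 0, 0.02, -0.115, 15],
    [-1, 0, 0.028, -0.16, 20],
    [-1, 0, 0.036, -0.205, 25],
    [-1, 0, 0.044, -0.25, 30],
    [-1, 0, 0.051, -0.295, 35],
    [-1, 0, 0.058, -0.34, 40],
    [-1, 0, 0.065, -0.38, 45],
    [-1, 0, 0.0708, -0.4126, 50],
    [-1, 0, 0.0708, -0.4126, 50]
  ]
}}

```text
time_s: 11.65
tool_pos: [0.5351, -0.3776, 0.2618]
tool_rot: [171.8, 89.7, -136.0]
force: [-0.0, -0.8, -1.5]
grip_width: 0.0173
```

```bash
python3 - <<'E'
from h import *
p,Rm=pose();o=monitor.get_obs();print(p,o['qpos'],o['grip_width'],o['force'])
rows([[.534,-.3766,.25],[.534,-.3766,.117],[.534,-.3766,.1074]])
m,q,d=snap('side');cv2.imwrite('pics/s3.png',cv2.resize(q[150:390,170:490,::-1],(800,600)))
m,q,d=snap('wrist','w4.png');W=world(m,d);hsv=cv2.cvtColor(q,cv2.COLOR_RGB2HSV)
b=(np.linalg.norm(W[...,:2]-p[:2],axis=2)<.03)&(hsv[...,1]>90)&(hsv[...,0]<35)&(d>0)
P=W[b];print(b.sum(),np.round(np.percentile(P[:,2],[1,5,50,95,99]),4) if b.sum() else '')
E
```

```text
[ 0.53511371 -0.37755111  0.26175149] [ -1.11407465  22.80236033  45.68272714  82.05888714 -16.01128648
  81.9120427   96.7463064 ] 0.01732013787293056 [-0.00649127 -0.75032315 -1.50707309]
[0.0118, 0.0015, 0.0001] 0
[0.1448, 0.0014, 0.0007] 0
[0.1544, 0.0014, 0.0007] 0
tool axes x,y,z: [[-0.0, -0.0, -1.0], [-0.79, 0.61, 0.0], [0.61, 0.79, -0.0]]
4397 [0.2168 0.2244 0.3308 0.3439 0.3453]
```

View pics/s3.png

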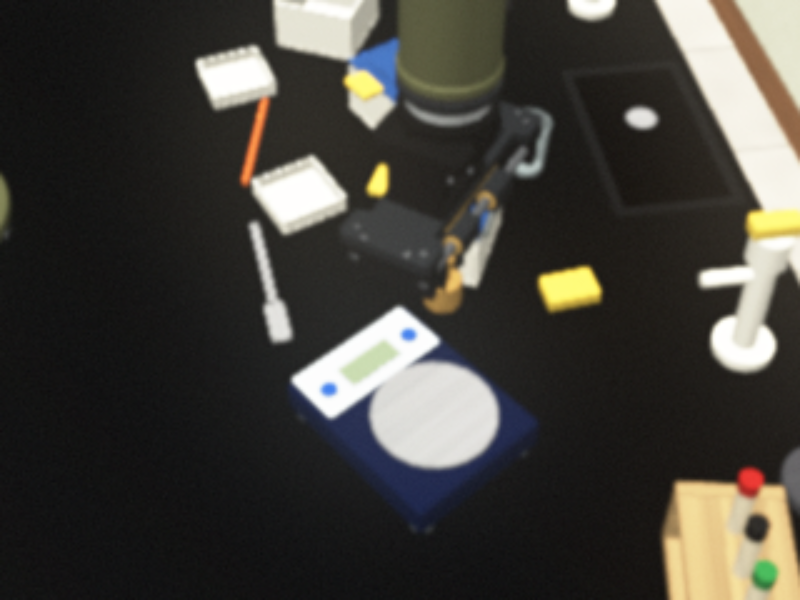

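The weight hangs upright at crop (445,290), above the pan. I'll lower it, the last part slowly.

Call:
{"fn": "step_arm", "kwargs": {
  "deltas": [
    [-1, 0.03, 0.001, 0, 0],
    [-1, 0.07, 0.001, 0, 0],
    [-1, 0.105, 0.001, 0, 0],
    [-1, 0.13, 0.001, 0, 0],
    [-1, 0.143, 0.001, 0, 0],
    [-1, 0.147, 0.001, 0, 0],
    [-1, 0.149, 0.001, 0, 0],
    [-1, 0.151, 0.001, 0, 0],
    [-1, 0.151, 0.001, 0, 0]
  ]
}}

```text
time_s: 12.88
tool_pos: [0.5373, -0.3725, 0.112]
tool_rot: [-68.1, 90.0, -15.5]
force: [-0.6, -0.2, -2.6]
grip_width: 0.0174
```

Call:
{"fn": "step_arm", "kwargs": {
  "deltas": [
    [-1, 0.0015, 0, 0, 0],
    [-1, 0.0025, 0, 0, 0],
    [-1, 0.0035, 0, 0, 0],
    [-1, 0.0045, 0, 0, 0],
    [-1, 0.0045, 0, 0, 0]
  ]
}}

```text
time_s: 13.5
tool_pos: [0.5373, -0.3724, 0.1075]
tool_rot: [-53.9, 90.0, -1.4]
force: [0.2, 0.6, 0.8]
grip_width: 0.0173
```

Call:
{"fn": "step_arm", "kwargs": {
  "deltas": [
    [-1, 0.0005, 0, 0, 0],
    [-1, 0.0005, 0, 0, 0]
  ],
  "newtons": 5
}}

```text
time_s: 13.75
tool_pos: [0.5376, -0.3723, 0.1074]
tool_rot: [-50.5, 89.9, 2.1]
force: [-1.0, 1.5, 4.6]
grip_width: 0.0179
```

Call:
{"fn": "step_arm", "kwargs": {
  "deltas": [
    [-0.45, 0, 0, 0, 0],
    [-0.3, 0, 0, 0, 0],
    [0, 0, 0, 0, 0],
    [0, 0, 0, 0, 0],
    [0, 0, 0, 0, 0],
    [0, -0.03, 0, 0, 0],
    [0, -0.08, 0, 0, 0],
    [0, -0.14, 0, 0, 0],
    [0, -0.16, 0, 0, 0]
  ]
}}

```text
time_s: 14.88
tool_pos: [0.538, -0.3738, 0.2711]
tool_rot: [-82.6, 89.6, -30.0]
force: [-0.2, -1.1, -0.7]
grip_width: 0.0436
```

```bash
python3 - <<'E'
from h import *
p,Rm=pose();o=monitor.get_obs();print(p,o['time_s'],o['qpos'])
m,q,d=snap('wrist','w5.png');W=world(m,d);hsv=cv2.cvtColor(q,cv2.COLOR_RGB2HSV)
b=(np.linalg.norm(W[...,:2]-[.534,-.3766],axis=2)<.05)&(W[...,2]>.061)&(W[...,2]<.13)&(hsv[...,1]>90)&(hsv[...,0]<35)&(d>0)
P=W[b];print(b.sum(),np.round(np.percentile(P[:,2],[5,50,95]),4))
for lo,hi in((.082,.09),(.106,.115)):
    s=P[(P[:,2]>lo)&(P[:,2]<hi)];print(len(s),cv2.minEnclosingCircle(s[:,:2].astype(np.float32)))
# L lid tab
m,q,d=snap('top');W=world(m,d);hsv=cv2.cvtColor(q,cv2.COLOR_RGB2HSV)
k=(np.linalg.norm(W[...,:2]-[.555,.39],axis=2)<.07)&(W[...,2]>.12)
y=k&(hsv[...,0]>18)&(hsv[...,0]<38)&(hsv[...,1]>100);print('tab',np.round(W[y].mean(0),3),y.sum(),'want',arc('L',114.6,0))
t=arc('L',114.6);t[2]+=0
rows([[.48,.05,.27],[t[0],t[1],.27],t],62.6+90)
E
```

```text
[ 0.53798184 -0.37380163  0.27105942] 14.875 [ -1.52954387  22.23143932  45.75255782  81.60446386 -15.94508842
  82.40287565  96.64192453]
742 [0.0718 0.0854 0.1115]
383 ((0.5367776155471802, -0.3729163706302643), 0.01577504351735115)
258 ((0.5371041297912598, -0.3730500638484955), 0.008971505798399448)
tab [0.551 0.388 0.179] 175 want [np.float64(0.5537047614770871), np.float64(0.39139020554327186), np.float64(0.1763524460256537)]
[-0.002, 0.3031, 0.3011] 80.0
[-0.0024, 0.452, 0.617] 80.0
[0.0803, 0.4523, 0.6169] 80.0
tool axes x,y,z: [[0.0, -0.0, -1.0], [-0.79, 0.61, -0.0], [0.61, 0.79, 0.0]]
```

The weight stands on the pan about 5 mm off centre: body circle radius 15.8 mm, top at 111 mm. Back to the open lid.

Call:
{"fn": "step_arm", "kwargs": {
  "deltas": [
    [0.3, 0, 0.03, 0.03, 0],
    [0.3, 0, 0.065, 0.065, 0],
    [0.3, 0, 0.1, 0.1, -5],
    [0.3, 0, 0.135, 0.135, -10],
    [0.3, 0, 0.17, 0.17, -15],
    [0.3, 0, 0.205, 0.205, -20],
    [0.3, 0, 0.24, 0.24, -27],
    [0.3, 0, 0.275, 0.275, -35],
    [0.3, 0, 0.303, 0.301, -44],
    [0.3, 0, 0.303, 0.301, -50]
  ]
}}

```text
time_s: 16.23
tool_pos: [0.4773, 0.055, 0.264]
tool_rot: [82.7, 89.8, -174.0]
force: [0.4, -0.5, 0.6]
grip_width: 0.0565
```

```bash
python3 - <<'E'
from h import *
p,Rm=pose();o=monitor.get_obs();print(p,o['time_s'],o['qpos'])
t=arc('L',114.6)
rows([[t[0],t[1],.27],t],62.6+90)
E
```

```text
[0.47728539 0.05499809 0.26396473] 16.225 [-37.86251582  -4.03903563  27.00332227 105.08901158   1.8475773
  78.75481181  91.96092229]
[-0.0065, -0.1514, 0.3099] -49.4
[0.0761, -0.1518, 0.3099] -49.4
tool axes x,y,z: [[-0.0, -0.0, -1.0], [-0.97, -0.23, 0.0], [-0.23, 0.97, 0.0]]
```

Call:
{"fn": "step_arm", "kwargs": {
  "deltas": [
    [0.4, -0.01, -0.02, 0.04, -7],
    [0.4, -0.01, -0.04, 0.08, -14],
    [0.4, -0.01, -0.06, 0.12, -21],
    [0.4, -0.01, -0.08, 0.165, -28],
    [0.4, -0.01, -0.1, 0.21, -35],
    [0.4, -0.01, -0.12, 0.25, -42],
    [0.4, -0.01, -0.14, 0.29, -48],
    [0.4, -0.01, -0.151, 0.31, -49.4],
    [0.4, -0.01, -0.151, 0.31, -49.4]
  ]
}}

```text
time_s: 17.35
tool_pos: [0.5574, 0.3881, 0.2727]
tool_rot: [57.9, 89.7, -149.9]
force: [-0.8, 0.1, -1.1]
grip_width: 0.0607
```

```bash
python3 - <<'E'
from h import *
p,Rm=pose();o=monitor.get_obs();print(p,o['time_s'],o['qpos'])
m,q,d=snap('wrist','w6.png')
t=arc('L',114.6);rows([t],62.6+90)
a0=np.array(t)
for th in (105,96,87,78,69,60,51,42,33,24,15): print(th,np.round(Rm.T@(np.array(arc('L',th))-a0),3))
E
```

```text
[0.55736954 0.38806965 0.27274248] 17.35 [-48.23302248  21.73292071  15.3303309   76.020401    -5.67721174
  83.28618752 118.92325212]
[0.0863, -0.003, 0.0062] -0.6
tool axes x,y,z: [[-0.0, -0.0, -1.0], [-0.47, -0.88, 0.0], [-0.88, 0.47, 0.0]]
105 [-0.007  0.019 -0.   ]
96 [-0.011  0.037 -0.   ]
87 [-0.012  0.056 -0.   ]
78 [-0.011  0.075 -0.001]
69 [-0.006  0.094 -0.001]
60 [ 0.002  0.111 -0.001]
51 [ 0.012  0.127 -0.001]
42 [ 0.025  0.141 -0.001]
33 [ 0.04   0.153 -0.001]
24 [ 0.056  0.163 -0.001]
15 [ 0.074  0.17  -0.001]
```

View pics/w6.png

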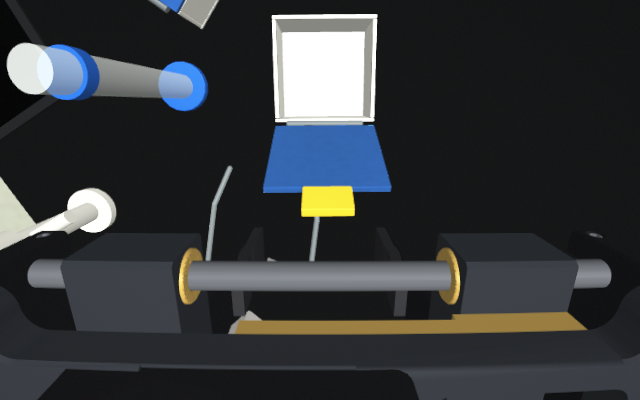

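The picture shows the empty tub and its open lid. The tab is at (328,200), about 6 mm right of the finger centre, which agrees with the computed shift.

Call:
{"fn": "step_arm", "kwargs": {
  "deltas": [
    [0.4, 0.02, -0.003, 0.006, 0],
    [0.4, 0.055, -0.003, 0.006, 0],
    [0.4, 0.08, -0.003, 0.006, 0],
    [0.4, 0.085, -0.003, 0.006, 0],
    [-0.3, 0.085, -0.003, 0.006, 0],
    [-0.3, 0.085, -0.003, 0.006, 0],
    [-0.3, 0.085, -0.003, 0.006, 0],
    [-0.3, 0.085, -0.003, 0.006, 0],
    [-0.3, 0.085, -0.003, 0.006, 0],
    [-0.3, 0.085, -0.003, 0.006, 0]
  ],
  "newtons": 8
}}

```text
time_s: 18.65
tool_pos: [0.5531, 0.3936, 0.1929]
tool_rot: [-13.4, 89.8, 138.7]
force: [-5.3, 0.2, 2.7]
grip_width: 0.0399
```

Call:
{"fn": "step_arm", "kwargs": {
  "deltas": [
    [-0.3, -0.007, 0.019, 0, 0],
    [-0.3, -0.011, 0.037, 0, 0],
    [-0.3, -0.012, 0.056, 0, 0],
    [-0.3, -0.011, 0.075, 0, 0],
    [-0.3, -0.006, 0.094, 0, 0],
    [-0.3, 0.002, 0.111, 0, 0],
    [-0.3, 0.012, 0.127, 0, 0],
    [-0.3, 0.025, 0.141, 0, 0],
    [-0.3, 0.04, 0.153, 0, 0],
    [-0.3, 0.056, 0.163, 0, 0],
    [-0.3, 0.074, 0.17, 0, 0],
    [-0.3, 0.074, 0.17, 0, 0]
  ]
}}

```text
time_s: 20.15
tool_pos: [0.474, 0.2411, 0.1166]
tool_rot: [52.0, 89.8, -156.0]
force: [-4.5, -0.5, 1.3]
grip_width: 0.0398
```

Tab still gripped, near shut. I'll release it, let the lid fall and retreat upward.

Call:
{"fn": "step_arm", "kwargs": {
  "deltas": [
    [-0.3, 0.015, 0.004, 0, 0],
    [0.6, 0.015, 0.004, 0, 0],
    [0.8, 0.015, 0.004, 0, 0],
    [0.8, 0.015, 0.004, 0, 0],
    [0.8, 0.015, 0.004, 0, 0],
    [0.8, -0.03, 0.004, 0, 0],
    [0.8, -0.08, 0.004, 0, 0],
    [0.8, -0.13, 0.004, 0, 0],
    [0.8, -0.15, 0.004, 0, 0],
    [0.8, -0.15, 0.004, 0, 0]
  ]
}}

```text
time_s: 21.4
tool_pos: [0.4745, 0.2386, 0.2696]
tool_rot: [-117.3, 89.7, 34.7]
force: [-1.0, -0.5, -0.8]
grip_width: 0.0787
```

```bash
python3 - <<'E'
from h import *
p,Rm=pose();o=monitor.get_obs();print(p,o['time_s'],o['grip_width'],o['force'])
m,q,d=snap('side');W=world(m,d);hsv=cv2.cvtColor(q,cv2.COLOR_RGB2HSV)
cv2.imwrite('pics/s4.png',cv2.resize(q[60:380,170:490,::-1],(600,600)))
for t,((x,y),a) in TUB.items():
    k=(np.linalg.norm(W[...,:2]-[x,y],axis=2)<.07)&(W[...,2]>.06)&(W[...,2]<.16)&(hsv[...,0]>95)&(hsv[...,0]<125)&(hsv[...,1]>100)&(d>0)
    print(t,k.sum(),np.round(np.percentile(W[k][:,2],[2,50,98]),4) if k.sum() else '')
b=(np.linalg.norm(W[...,:2]-[.534,-.3766],axis=2)<.06)&(W[...,2]>.063)&(d>0)&(hsv[...,1]>90)&(hsv[...,0]<35)
print(b.sum(),np.round(np.percentile(W[b],[2,50,98],axis=0),3).tolist())
E
```

```text
[0.47447814 0.23863106 0.26956029] 21.4 0.07867506318617497 [-1.01894195 -0.48878219 -0.77654804]
L 550 [0.0698 0.0742 0.0795]
M 728 [0.0693 0.0742 0.0786]
R 1042 [0.0697 0.0742 0.0785]
202 [[0.526, -0.389, 0.065], [0.538, -0.38, 0.084], [0.55, -0.365, 0.111]]
```

View pics/s4.png

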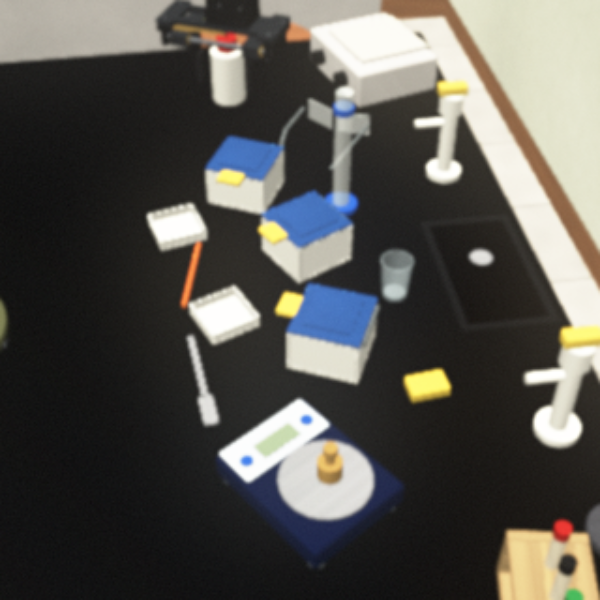

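The view shows all three lids shut, the weight upright on the pan at (330,462) and the bystanders in place. The gripper is clear.

```bash
python3 -c "
from cell import env
print(env.sign_off())"
```

```text
the job is handed in; nothing more can be done
None
```

The middle weight is standing upright on the balance pan, all three lids are shut, and the job is handed in at about 21.5 s. No verdict was reported.

- **Finding it:** I opened only the left tub, gripping the lid's tab by its sides, and it held the middle weight. The wrist camera measured the body at about 31.6 mm across, the knob at 18 mm, and the shoulder about 30 mm above the bench.
- **Placing it:** I lifted it by the knob and lowered it slowly. The force on the tool was under 5 N at every reading while setting it down. I then drove the left lid nearly shut and let it fall.
- **Last checks:**
  - The weight is about 5 mm off the pan's centre, with its top at 111 mm (expected 110).
  - All three lid surfaces measure 74 mm high (expected shut height 74).
  - The bystanders look unmoved in the picture; I did not re-measure their positions.
  - The gripper was clear of everything.
- **Not checked:** I never opened the other two tubs, so the small and large weights were not seen, only left untouched.

The one disagreement was small: the arm ended about 4–5 mm from the position I commanded over the pan, well inside the 30 mm limit, so I left it.

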